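# Shut the loaded test kiln, open its vent and start the firing

## Robot

A 6-joint arm with a two-finger parallel gripper is mounted at the origin on the work surface. World frame = base frame: x ahead of the robot, y to its left, z up, the work surface at z = 0. Lengths are in mm, angles in rad, forces in N, time in s.
With the tool pointing down it reaches from about 275 to 750 mm from the base axis. Payload 10.2 kg.
Tool frame: the origin (TCP) lies midway between the tips of the shut fingers; the grasp point (between the pads) lies 19 mm behind it; z points along the fingers, y is the line along which they close (so a half turn about z gives the same grasp; the last joint's range is limited). The gripper opens to 85 mm and grips with 20 to 120 N. Pads are 22 mm wide; open, the fingers measure 114 mm over their backs; the gripper's body (76 mm by 85 mm) begins 54 mm behind the grasp point. The pads swing forward as they close: fully open they stand 13 mm farther back than shut.
Start: joints at [-1.572, 0.313, 1.498, -0, 1.331, -0.223], TCP at [115.479, -512.148, 231.294] pointing down, gripper open.
Joint ranges: [-2.94, 2.94], [-0.97, 2.17], [0.19, 2.56], [-1.23, 4.37], [0.02, 3.11], [-2.88, 2.88]. Speed limits (rad/s): [2.39, 2.39, 3.01, 3.14, 3.14, 3.14].

## Interface

Orientations are given as a unit quaternion [w, x, y, z].
In Python, from rig import ctrl gives the robot as it stands.
- The arm moves only by the tool arm_command, never from a script. Its argument "increments" is a list of rows, each an object with "dr": the turn, a rotation vector about the tool's x, y, z in units of pi/4 rad (1.0 is pi/4 rad), a list of three; "offset": the shift along the tool's x, y, z in units of 120 mm (1.0 is 120 mm), a list of three; "hand": the opening, from -1 (shut) to 1 (fully open). A call has 1 to 8 rows; each row shifts and turns the commanded pose from where the row before left it, along the tool's axes as they then stand; what a row does not reach is not made up. A row lasts 1/10 s, in which the tool goes at most 50 mm and 8.59 degrees, less where a joint would pass 70% of its speed; a pose out of reach is approached as far as the arm can. A call with a number of a shift or a turn outside -1 to 1 is refused whole. A call with a gripper value outside its range is refused whole. The fingers move at their own pace and stop on an object; "grip_force" is the grip in N (left out, the last holds). Time passes only in rows, so rows that do not move let the fingers close. It gives the time, the measured TCP pose, the force, the opening and the grip force at its end, in the units of the state.
- ctrl.sense(): the state, without advancing time (a new reading comes with each control period).
- ctrl.capture(name): name is "side" or "top" or "wrist"; returns the picture (420x560x3 uint8, red, green, blue); there is no depth.
- ctrl.camera_info(name): a dict with "K" (3x3 intrinsics, pixels), "R" (3x3) and "t" (3): a world point X has camera coordinates R X + t. Camera axes: x right, y down, z forward; pixel columns grow to the right and rows downward; lengths in mm; the calibration is good to about 2 mm. The wrist camera is an equidistant fisheye: a pixel r from the principal point sees the ray r / f radians off the axis. A picture is of the moment at which its call begins: read the wrist's pose just before it. camera_info takes no time and is no camera call; for the wrist camera it gives the pose at the moment of the call.
- ctrl.finish_job(): hands the job in; it is judged then, once.
The state is a dict: "time_s": time; "joints": joint angles; "dq": joint speeds; "tau": joint torques, N m; "eef_pos": TCP position; "ee_rot": TCP orientation; "force": force on the tool from outside, world axes, zero at the start; "wrist_torque": the same for the moment, N m; "grip_width": opening from 0.0 (shut) to 1.0 (fully open); "grip_force": force on a finger pad.
Only numpy, scipy, OpenCV 4.12 (cv2) and the standard library are available. Lean on these libraries where they do the work, as an engineer would, in place of code of your own. Each camera call takes 0.05 s, during which the arm holds its last target. There are 200 camera calls.

## Task

The bench kiln is loaded for firing: with your fingertips, push its door fully shut without slamming it and push the vent damper on its roof all the way open, in whichever order you like. Then press the green start button on the controller and let it go; do not press the red one. Pick nothing up: the cup in the kiln and the jars, jug, bottle and bowl on the table stay standing where they are.

Things in the scene. Friction and masses are not known exactly. Their poses are not given: they have to be found in the camera images.
- kiln: Front-loading bench kiln, fixed, bare metal case 260 wide x 240 deep x 270 high (including feet), on a 300 x 320 x 10 slab. Origin: centre of its underside on the table; its own -x looks out of the door side, +y to the hinge side, z up. The door side faces roughly the robot's left (+y of the world), the hinge on the side far from the robot.
- kiln_door (a joint): Blue door, opening angle in rad: 0 = fully shut against a hard stop; starts ajar by 0.35 to 1.0. It stays where left; about 1 to 3 N at the free edge moves it. Slab 216 wide from the hinge line, 30 thick, 46 to 252 above the table. Its outer face has an upright wooden bar handle 185 from the hinge line, standing up to 45 out, 70 to 170 above the table; above that the face is bare.
- door_hinge (a point): Point on the door's vertical hinge line, 215 above the table; axes as kiln. It does not move with the door.
- door_face (a point): Point on the door's outer face, 145 from the hinge line and 215 above the table (37 below the top edge), moving with the door: -x points straight out of the outer face, +y along the door to the hinge, z up. The face lies 34 out from the hinge line. Clear of the handle: a good place to push.
- damper (a joint): Sliding steel vent damper on the kiln's roof, in m: 0 = vent hole covered, 0.050 = fully open against its stop. It slides along +y of the kiln (towards the hinge side), starts between 0 and 0.015, and stays where it is left; sliding friction about 2 N.
- damper_tab (a point): Middle of the top edge of the damper's upright yellow tab, moving with it; axes as kiln. Tab 44 wide (kiln's x), 4 thick (y), its top 304 above the table, 27 above its plate. Push it from its -y side, where the roof (270 high) is clear; two rails, 7 high and 60 apart, run past it on either side.
- controller: Kiln controller, fixed, grey steel desk case 120 deep x 160 wide, up to 78 high, its black panel sloping 0.30 rad (17 degrees) down towards its own -x. Origin: centre of its underside. Stands on the left side of the table, in any of three places.
- start (a joint): Green start button, travel in m: 0 = out, 0.006 = fully in (about 5 N); counts as pressed from 0.004 (3.4 N). It springs back.
- start_top (a point): Centre of the green button's cap (diameter 26); z points out of the panel (tilted 0.30 rad from vertical towards the controller's -x). On the controller's +y side.
- stop (a joint): Red stop button, same kind, not to be pressed.
- stop_top (a point): Centre of the red button's cap, 72 from the green one on the controller's -y side.
- test_cup: Small terracotta cup, 52 across x 50 high, standing on the shelf inside the kiln; origin: centre of its underside.
- tool_jar: Glass jar of wooden modelling tools, 73 across, jar 88 high, tools up to 170 high and leaning out to about 75 across; loose. Origin: centre of its underside.
- jug: White pitcher, 100 across and 150 high, handle out to 86 from its axis; loose. Origin: centre of its underside.
- bottle: Clear plastic water bottle with a red cap, 62 across, 185 high; loose. Origin: centre of its underside.
- bowl: Terracotta bowl, 104 across, 50 high; loose. Origin: centre of its underside.
- glaze_a: Blue glaze jar with a white cap, 64 across, 85 high; loose. Origin: centre of its underside.
- glaze_b: Green glaze jar with a white cap, 64 across, 85 high; loose. Origin: centre of its underside.

How it is judged:
By the outcome, as a careful person would: the job done as asked, in the order asked, and still so for the second after the job is handed in, with the robot touching nothing.
It also fails if it takes over 69 s, if anything falls off the work surface, if the arm or the gripper's body presses on something with over 40 N, if the wrist force passes 120 N, or if a joint passes its speed limit or range.

## Working session

There is one attempt and no reset: what is moved stays moved. The work goes in short steps, Python scripts to look and compute and a tool call to move; the robot and the scene stay as the last step left them, time stands still between calls to the robot, and variables do not carry over. Pictures are saved under pics/ and viewed, at most 10 in all, crops included, and the job is handed in when it is done.

Besides the shell and the picture viewer there is one more tool, called after ">>>" by a JSON object that holds its "name" and its "arguments". arm_command: Moves the arm, as the interface text tells. Shifts and turns lie within -1 to 1; 1 stands for 120 mm of shift or pi/4 rad of turn. Its arguments: {"type":"object","properties":{"increments":{"type":"array"},"grip_force":{"type":"number"}},"required":["increments"]}

```bash
mkdir -p pics; ls
python3 - <<'E'
from rig import ctrl
import cv2
for n in("side","top"):
    im=ctrl.capture(n); cv2.imwrite(f"pics/{n}0.png",im[:,:,::-1]); i=ctrl.camera_info(n); print(n,i["K"],i["R"],i["t"])
s=ctrl.sense(); print(s["time_s"],s["eef_pos"],s["ee_rot"],s["force"])
E
```

```text
pics
side [[479.83502552   0.         277.23022249]
 [  0.         479.83502552 210.44162514]
 [  0.           0.           1.        ]] [[-0.96647011 -0.25669988 -0.00637893]
 [-0.18937493  0.72932996 -0.65743056]
 [ 0.17341469 -0.63417898 -0.75348814]] [ 541.6183918   151.34890403 1245.81228652]
top [[461.42043793   0.         274.38990085]
 [  0.         461.42043793 202.47391058]
 [  0.           0.           1.        ]] [[-0.00256782 -0.99975198 -0.02212224]
 [-0.99735515  0.00416731 -0.0725626 ]
 [ 0.07263679  0.02187741 -0.99711849]] [  96.42075393  552.57456622 1225.61656294]
0.1 [ 115.49277047 -511.90802957  230.80779352] [-5.53129461e-04  9.93855781e-01  1.10681413e-01  7.11545523e-05] [-0.42322456  0.82797108  0.06001443]
```

View pics/side0.png

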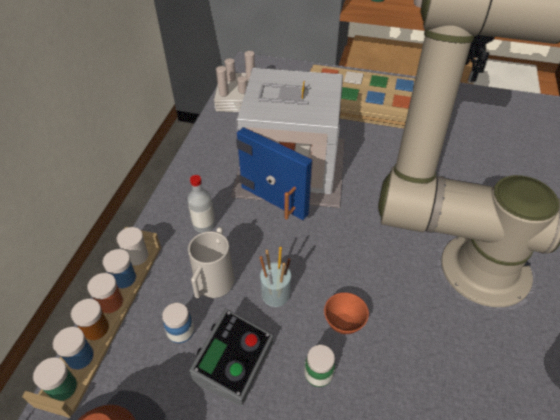

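View pics/top0.png

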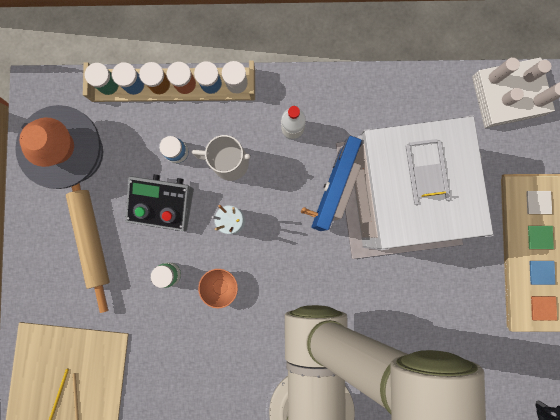

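The top view (+x up, +y left) shows the roof at about (365–493, 117–250), the yellow tab at (433,196), the open blue door at (320–358, 138–228), and the green and red buttons at (140,211) and (167,215). In the side view the door is at (240–310, 132–215), the tab at (303,90), green at (236,370) and red at (250,341).

```bash
cat > h.py <<'E'
import numpy as np, cv2
from rig import ctrl
from scipy.spatial.transform import Rotation as Ro
def ray(n,uv):
    i=ctrl.camera_info(n);R,t=np.array(i["R"]),np.array(i["t"])
    d=R.T@np.linalg.inv(i["K"])@[uv[0],uv[1],1]; return -R.T@t,d
def plane(n,uv,z):
    c,d=ray(n,uv); return c+d*(z-c[2])/d[2]
def tri(a,b):
    (c1,d1),(c2,d2)=ray("top",a),ray("side",b)
    s=np.linalg.lstsq(np.c_[d1,-d2],c2-c1,rcond=None)[0]
    p,q=c1+s[0]*d1,c2+s[1]*d2; return (p+q)/2,np.linalg.norm(p-q)
def mask(im,h0,h1,smin,vmin,box):
    hsv=cv2.cvtColor(im,cv2.COLOR_RGB2HSV); m=cv2.inRange(hsv,(h0,smin,vmin),(h1,255,255))
    x0,y0,x1,y1=box; k=np.zeros_like(m);k[y0:y1,x0:x1]=m[y0:y1,x0:x1]
    n,l,st,ce=cv2.connectedComponentsWithStats(k); j=1+np.argmax(st[1:,4]); return l==j,ce[j],st[j]
E
python3 - <<'E'
from h import *
np.set_printoptions(precision=1,suppress=True)
T=cv2.imread("pics/top0.png")[:,:,::-1].copy();S=cv2.imread("pics/side0.png")[:,:,::-1].copy()
def cent(n,a,b):
    _,ca,sa=mask(T,*a);_,cb,sb=mask(S,*b); print(n,ca,sa,cb,sb,*tri(ca,cb)); return ca
g=cent("green",(50,85,120,60,(128,200,152,224)),(50,85,120,60,(222,358,250,384)))
r=cent("red",(0,8,150,80,(155,203,182,228)),(0,8,150,80,(238,330,262,352)))
y=cent("tab",(18,32,120,100,(412,185,455,206)),(12,32,120,100,(295,78,312,102)))
for p in (g,r): print(plane("top",p,55))
print("tabtop",plane("top",y,300))
m,c,st=mask(T,100,125,100,40,(300,120,372,240)); print("door",st)
pts=np.argwhere(m)[:,::-1].astype(np.int32)
hull=cv2.approxPolyDP(cv2.convexHull(pts),3,True)[:,0]
for h in hull: print(h,plane("top",h,252)[:2])
# roof
g=cv2.cvtColor(T,cv2.COLOR_RGB2HSV); rm=cv2.inRange(g,(0,0,150),(180,50,255)); k=np.zeros_like(rm);k[110:260,355:500]=rm[110:260,355:500]
k=cv2.morphologyEx(k,cv2.MORPH_CLOSE,np.ones((9,9)))
cs=max(cv2.findContours(k,0,2)[0],key=cv2.contourArea)
rr=cv2.minAreaRect(cs); print(rr)
for b in cv2.boxPoints(rr): print(b,plane("top",b,270)[:2])
cv2.imwrite("pics/crop.png",cv2.resize(T[100:260,290:500][:,:,::-1],None,fx=3.5,fy=3.5,interpolation=3))
E
```

```text
green [139.7 211.3] [135 207  10  10  75] [235.7 369.1] [230 363  13  13 130] [529.6 446.2  67.8] 3.4691267303090974
red [166.5 215.5] [162 211  10  10  76] [250.6 339.9] [245 334  12  13 110] [518.4 375.5  67.9] 3.6722116091045205
tab [433.  193.6] [422 192  24   5  46] [302.5  90.5] [302  84   2  14  20] [ 552.5 -246.6  285.2] 3.0198943799357765
[528.6 449.9  55. ]
[517.2 378.4  55. ]
tabtop [ 549.7 -242.1  300. ]
door [ 312  136   50   95 1568]
[360 139] [ 676.1 -100.4]
[328 229] [477.5 -27.6]
[312 227] [481.9   7.3]
[349 136] [683.1 -76.2]
((427.0, 184.5), (149.0, 144.0), 90.0)
[355. 110.] [736.6 -87.6]
[499. 110.] [ 733.9 -398.8]
[499. 259.] [ 412.7 -386.7]
[355. 259.] [413.1 -82.6]
```

View pics/crop.png

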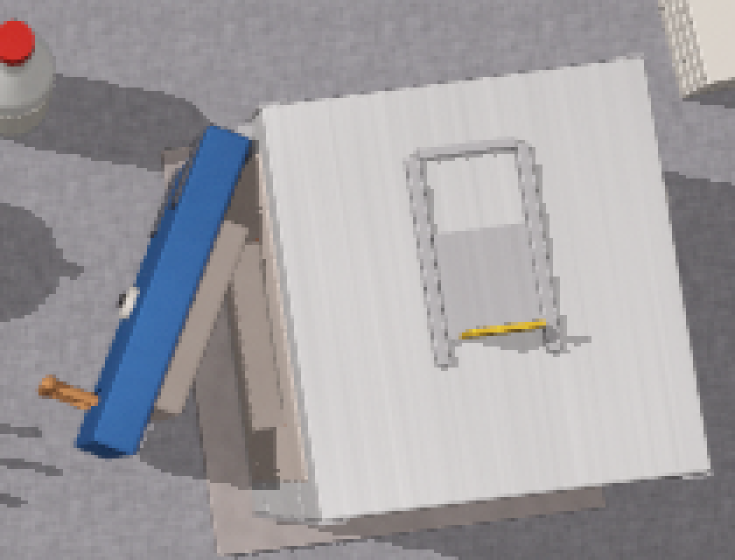

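```bash
cat > g.py <<'E'
from h import *
np.set_printoptions(precision=3,suppress=True)
P=lambda u,v,z: plane("top",(290+u/3.5,100+v/3.5),z)[:2]
TL,TR,BR,BL=[P(*a,270) for a in((260,108),(643,58),(710,472),(318,520))]
print("roof",TL,TR,BR,BL,[np.linalg.norm(a) for a in (TL-TR,TR-BR,BR-BL,BL-TL)])
ky=(TL-BL+TR-BR);ky/=np.linalg.norm(ky);kx=(TR-TL+BR-BL);kx/=np.linalg.norm(kx)
print("ky",ky,"kx",kx,ky@kx,np.degrees(np.arctan2(kx[1],kx[0])))
c=(TL+TR+BR+BL)/4;print("centre",c)
tab=P(503,328,304);print("tab",tab,"in kiln",(tab-c)@kx,(tab-c)@ky)
do,di,dn=P(212,126,252),P(250,142,252),P(140,452,252);do2=P(78,443,252)
print("door out-hinge,in-hinge,in-free,out-free",do,di,dn,do2)
for q in(do,di,dn,do2): print((q-c)@kx,(q-c)@ky)
E
python3 g.py
```

```text
roof [ 690.222 -106.991] [ 719.838 -343.965] [ 463.735 -375.714] [ 435.155 -137.977] [np.float64(238.81746480171347), np.float64(258.063416567622), np.float64(239.44841255276413), np.float64(256.941901685438)]
ky [0.993 0.122] kx [ 0.122 -0.993] -0.00013254737336233346 -83.01085029863162
centre [ 577.238 -241.162]
tab [ 549.128 -242.246] in kiln -2.344805187706379 -28.032588423399016
door out-hinge,in-hinge,in-free,out-free [683.027 -79.697] [ 672.601 -103.488] [477.14  -31.907] [482.87    6.694]
-147.3924403125189 124.66992445817425
-125.04723461705645 111.4240711483656
-219.87984390659082 -73.86175531307767
-257.4967003596059 -63.47303832327842
```

The crop gives a roof of 239 x 257.5 mm, against 240 x 260 expected, and a kiln yaw of about -83°. The tab is 28 mm short of the kiln centre along its slide. The free end of the door needs a closer look.

Run:
```python
import cv2,numpy as np
T=cv2.imread("pics/top0.png");S=cv2.imread("pics/side0.png")
a=cv2.resize(T[130:236,305:370],None,fx=5.6,fy=5.6,interpolation=3)
b=cv2.resize(S[120:226,230:320],None,fx=4.8,fy=5.6,interpolation=3)
im=np.hstack([a,b]);im=np.clip(255*(im/255.)**.6,0,255).astype(np.uint8);print(im.shape,a.shape);cv2.imwrite("pics/crop2.png",im)
```

```text
(594, 796, 3) (594, 364, 3)
```

View pics/crop2.png

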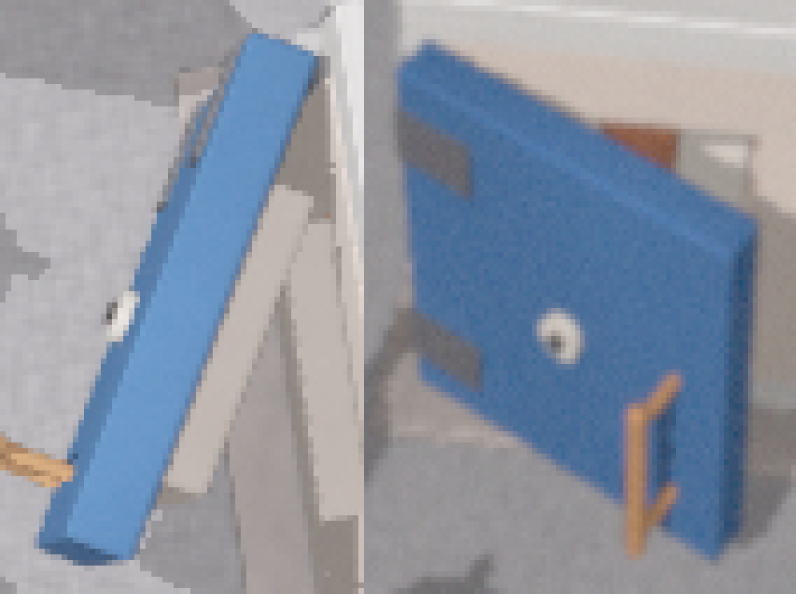

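```bash
cat >> g.py <<'E'
print("----")
Q=[plane("top",(305+u/5.6,130+v/5.6),252) for u,v in((252,34),(318,58),(135,558),(68,537))]
for q in Q: print("door",q[:2])
print([np.linalg.norm(Q[i]-Q[(i+1)%4]) for i in range(4)])
s1=(230+(398-364)/4.8,120+75/5.6);s2=(230+(735-364)/4.8,120+250/5.6)
print("tri",tri((305+252/5.6,130+34/5.6),s1),tri((305+68/5.6,130+537/5.6),s2))
d=(Q[2]+Q[3]-Q[0]-Q[1])[:2];d/=np.linalg.norm(d)   # towards free edge
th=np.arctan2(d@-kx,d@-ky);print("theta",th)
nin=-(kx*np.cos(th)*-1+ky*np.sin(th)*1);n=np.array([-d[1],d[0]]);n*=np.sign(n@-kx) # outward
h=[Q[0][:2]-34*n,Q[1][:2]-4*n,Q[2][:2]-216*d-4*n,Q[3][:2]-216*d-34*n]
print("d",d,"n",n,"hinge",np.array(h));H=np.mean(h,0);print(H,"kiln",(H-c)@kx,(H-c)@ky)
print("push now",H+145*d+34*n,"push shut",H-145*ky-34*kx,"free now",H+216*d+34*n)
E
python3 g.py | sed -n '/----/,$p'
```

```text
----
door [682.876 -78.433]
door [ 673.076 -104.283]
door [476.055 -29.949]
door [484.32   -3.928]
[np.float64(27.644718277122678), np.float64(210.57680907221132), np.float64(27.30160415221069), np.float64(212.0737060064685)]
tri (array([685.34 , -79.236, 245.134]), np.float64(1.9391978331433153)) (array([484.994,  -3.807, 252.075]), np.float64(1.3701839672493537))
theta 0.48188675330946845
d [-0.936  0.352] n [0.352 0.936] hinge [[ 670.902 -110.255]
 [ 671.667 -108.026]
 [ 676.81  -109.758]
 [ 674.51  -111.816]]
[ 673.472 -109.964] kiln -118.51314311365903 111.49984126218376
push now [549.734 -27.079] push shut [525.415 -93.879] free now [483.282  -2.076]
```

```bash
cat > to.py <<'E'
import sys,io,contextlib
with contextlib.redirect_stdout(io.StringIO()): from g import *
RK=np.c_[np.r_[ky,0],np.r_[kx,0],[0,0,-1]]   # tool axes = ky,kx,down
def K(x,y): return c+x*kx+y*ky              # kiln -> world xy
def go(p,Rt=RK):
    s=ctrl.sense();q=s["ee_rot"];R=Ro.from_quat([q[1],q[2],q[3],q[0]])
    print("t",s["time_s"],"eef",s["eef_pos"],"F",s["force"],"grip",s["grip_width"])
    dp=R.inv().apply(np.array(p)-s["eef_pos"]); dr=(R.inv()*Ro.from_matrix(Rt)).as_rotvec()
    print("target",np.array(p),"off",dp/120,"mm",dp,"dr",dr/(np.pi/4),"off after turn",Rt.T@(np.array(p)-s["eef_pos"])/120)
E
python3 -c "
from to import *
go([*K(-2.3,-62),370])"
```

```text
t 0.1 eef [ 115.493 -511.908  230.808] F [-0.423  0.828  0.06 ] grip 1.0027835674004424
target [ 515.419 -246.431  370.   ] off [ 3.738 -1.426 -1.157] mm [ 448.57  -171.138 -138.888] dr [-0.001 -0.     0.127] off after turn [ 3.577 -1.79  -1.16 ]
```

>>> {"name": "arm_command", "arguments": {"increments": [{"dr":[0,0,0.127],"offset":[0,0,-0.3],"hand":-1},{"dr":[0,0,0],"offset":[0,0,-0.4],"hand":-1},{"dr":[0,0,0],"offset":[0,0,-0.4],"hand":-1},{"dr":[0,0,0],"offset":[0.27,-0.135,0],"hand":-1},{"dr":[0,0,0],"offset":[0.27,-0.135,0],"hand":-1},{"dr":[0,0,0],"offset":[0.27,-0.135,0],"hand":-1},{"dr":[0,0,0],"offset":[0.27,-0.135,0],"hand":-1},{"dr":[0,0,0],"offset":[0.27,-0.135,0],"hand":-1}]}}

```text
time_s: 0.9
eef_pos: [267.4, -411.0, 363.0]
ee_rot: [-0.0, 0.998, 0.061, -0.0]
force: [-0.0, 0.4, 0.4]
grip_width: 0.003
grip_force: 0.0
```

>>> {"name": "arm_command", "arguments": {"increments": [{"dr":[0,0,0],"offset":[0.27,-0.135,0],"hand":-1},{"dr":[0,0,0],"offset":[0.27,-0.135,0],"hand":-1},{"dr":[0,0,0],"offset":[0.27,-0.135,0],"hand":-1},{"dr":[0,0,0],"offset":[0.27,-0.135,0],"hand":-1},{"dr":[0,0,0],"offset":[0.27,-0.135,0],"hand":-1},{"dr":[0,0,0],"offset":[0,0,0],"hand":-1},{"dr":[0,0,0],"offset":[0,0,0],"hand":-1}]}}

```text
time_s: 1.6
eef_pos: [417.5, -311.6, 362.9]
ee_rot: [-0.0, 0.998, 0.062, -0.0]
force: [-0.3, 0.2, 0.4]
grip_width: -0.001
grip_force: 0.0
```

```bash
python3 -c "
from to import *
go([*K(-2.3,-62),286])"
```

```text
t 1.6 eef [ 417.526 -311.613  362.889] F [-0.295  0.214  0.375] grip -0.0010908592568299098
target [ 515.419 -246.431  286.   ] off [ 0.877 -0.438  0.64 ] mm [105.224 -52.593  76.847] dr [-0.001  0.001  0.002] off after turn [ 0.876 -0.44   0.641]
```

>>> {"name": "arm_command", "arguments": {"increments": [{"dr":[0,0,0],"offset":[0.29,-0.145,0],"hand":-1},{"dr":[0,0,0],"offset":[0.29,-0.145,0],"hand":-1},{"dr":[0,0,0],"offset":[0.29,-0.15,0],"hand":-1},{"dr":[0,0,0],"offset":[0,0,0.2],"hand":-1},{"dr":[0,0,0],"offset":[0,0,0.2],"hand":-1},{"dr":[0,0,0],"offset":[0,0,0.15],"hand":-1},{"dr":[0,0,0],"offset":[0,0,0.09],"hand":-1},{"dr":[0,0,0],"offset":[0,0,0],"hand":-1}]}}

```text
time_s: 2.4
eef_pos: [513.7, -247.3, 285.4]
ee_rot: [-0.001, 0.998, 0.06, -0.001]
force: [-0.2, 0.3, 0.9]
grip_width: 0.001
grip_force: 0.0
```

```bash
python3 -c "
from to import *
go([*K(-2.3,-62),286])
cv2.imwrite('pics/t1.png',np.hstack([cv2.resize(ctrl.capture(n)[a:b,e:f,::-1],(390,390),interpolation=3) for n,a,b,e,f in(('top',100,260,340,500),('side',40,200,220,380))]))"
```

```text
t 2.4 eef [ 513.73  -247.324  285.408] F [-0.158  0.305  0.945] grip 0.0008215904650614787
target [ 515.419 -246.431  286.   ] off [ 0.015 -0.006 -0.005] mm [ 1.784 -0.684 -0.594] dr [-0.002  0.002 -0.002] off after turn [ 0.015 -0.006 -0.005]
```

View pics/t1.png

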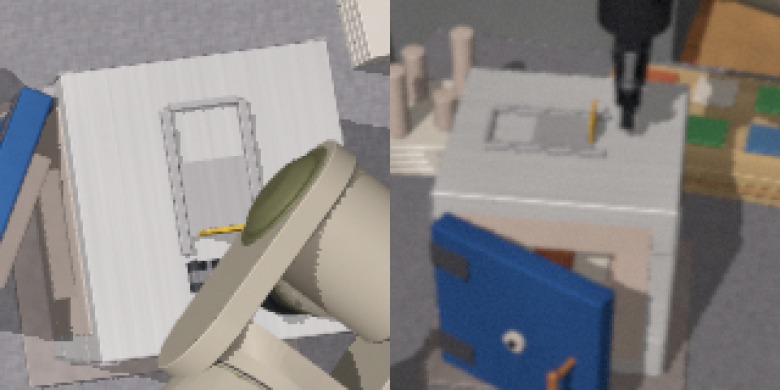

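The fingertip stands just behind the yellow tab (tab at (595,120) and finger at (627,120) in the right half), lined up with the plate. I'll push forward.

>>> {"name": "arm_command", "arguments": {"increments": [{"dr":[0,0,0],"offset":[0.06,0,0],"hand":-1},{"dr":[0,0,0],"offset":[0.06,0,0],"hand":-1},{"dr":[0,0,0],"offset":[0.04,0,0],"hand":-1},{"dr":[0,0,0],"offset":[0.04,0,0],"hand":-1},{"dr":[0,0,0],"offset":[0.04,0,0],"hand":-1},{"dr":[0,0,0],"offset":[0.04,0,0],"hand":-1},{"dr":[0,0,0],"offset":[0.04,0,0],"hand":-1},{"dr":[0,0,0],"offset":[0.04,0,0],"hand":-1}]}}

```text
time_s: 3.3
eef_pos: [557.8, -241.4, 286.5]
ee_rot: [-0.0, 0.998, 0.061, -0.0]
force: [-2.2, 0.3, 0.2]
grip_width: 0.002
grip_force: 0.9
```

>>> {"name": "arm_command", "arguments": {"increments": [{"dr":[0,0,0],"offset":[0.03,0,0],"hand":-1},{"dr":[0,0,0],"offset":[0.03,0,0],"hand":-1},{"dr":[0,0,0],"offset":[0.03,0,0],"hand":-1},{"dr":[0,0,0],"offset":[0.0,0,0],"hand":-1}]}}

```text
time_s: 3.7
eef_pos: [568.6, -240.2, 286.3]
ee_rot: [0.0, 0.998, 0.061, 0.0]
force: [-0.9, 0.0, 0.4]
grip_width: 0.002
grip_force: 0.0
```

>>> {"name": "arm_command", "arguments": {"increments": [{"dr":[0,0,0],"offset":[0.02,0,0],"hand":-1},{"dr":[0,0,0],"offset":[0.02,0,0],"hand":-1},{"dr":[0,0,0],"offset":[0.02,0,0],"hand":-1}]}}

```text
time_s: 4.0
eef_pos: [575.4, -239.4, 286.4]
ee_rot: [-0.0, 0.998, 0.061, -0.0]
force: [-0.8, -0.8, -1.0]
grip_width: -0.001
grip_force: 0.8
```

>>> {"name": "arm_command", "arguments": {"increments": [{"dr":[0,0,0],"offset":[0.02,0,0],"hand":-1}]}}

```text
time_s: 4.1
eef_pos: [577.8, -239.1, 286.4]
ee_rot: [-0.0, 0.998, 0.061, -0.0]
force: [-1.0, -0.4, -1.0]
grip_width: -0.002
grip_force: 0.8
```

>>> {"name": "arm_command", "arguments": {"increments": [{"dr":[0,0,0],"offset":[0.02,0,0],"hand":-1}]}}

```text
time_s: 4.2
eef_pos: [580.2, -238.8, 286.4]
ee_rot: [0.0, 0.998, 0.061, -0.0]
force: [-0.9, -0.7, -0.2]
grip_width: -0.002
grip_force: 0.8
```

>>> {"name": "arm_command", "arguments": {"increments": [{"dr":[0,0,0],"offset":[0.02,0,0],"hand":-1}]}}

```text
time_s: 4.3
eef_pos: [582.6, -238.5, 286.4]
ee_rot: [-0.0, 0.998, 0.061, -0.0]
force: [-1.7, -0.9, -1.2]
grip_width: -0.002
grip_force: 0.8
```

>>> {"name": "arm_command", "arguments": {"increments": [{"dr":[0,0,0],"offset":[0.02,0,0],"hand":-1}]}}

```text
time_s: 4.4
eef_pos: [585.0, -238.2, 286.4]
ee_rot: [-0.0, 0.998, 0.061, -0.0]
force: [-1.4, -0.3, -1.1]
grip_width: -0.0
grip_force: 0.8
```

```bash
python3 -c "
from to import *
go([*K(-2.3,-62),360])
S=ctrl.capture('side'); m,ce,st=mask(S,12,32,120,100,(270,70,325,105)); print(ce,st)
cv2.imwrite('pics/t2.png',cv2.resize(S[60:120,230:330,::-1],None,fx=7,fy=7,interpolation=3))"
```

```text
t 4.4 eef [ 584.986 -238.174  286.415] F [-1.376 -0.349 -1.082] grip -0.00019963885276280907
target [ 515.419 -246.431  360.   ] off [-0.584 -0.002 -0.613] mm [-70.068  -0.274 -73.572] dr [-0.  0. -0.] off after turn [-0.584 -0.002 -0.613]
[285.188  91.   ] [284  86   3  11  16]
```

>>> {"name": "arm_command", "arguments": {"increments": [{"dr":[0,0,0],"offset":[0.015,0,0],"hand":-1}]}}

```text
time_s: 4.55
eef_pos: [586.5, -238.0, 286.5]
ee_rot: [-0.0, 0.998, 0.061, -0.0]
force: [-12.4, -1.6, 0.9]
grip_width: -0.002
grip_force: 6.3
```

>>> {"name": "arm_command", "arguments": {"increments": [{"dr":[0,0,0],"offset":[0.015,0,0],"hand":-1}]}}

```text
time_s: 4.65
eef_pos: [586.6, -238.0, 286.5]
ee_rot: [-0.0, 0.998, 0.061, -0.003]
force: [-21.3, -0.9, 4.1]
grip_width: 0.005
grip_force: 10.7
```

>>> {"name": "arm_command", "arguments": {"increments": [{"dr":[0,0,0],"offset":[0.015,0,0],"hand":-1}]}}

```text
time_s: 4.75
eef_pos: [586.7, -238.0, 286.6]
ee_rot: [-0.001, 0.998, 0.06, -0.005]
force: [-32.2, -0.6, 6.1]
grip_width: -0.001
grip_force: 16.3
```

>>> {"name": "arm_command", "arguments": {"increments": [{"dr":[0,0,0],"offset":[-0.1,0,0],"hand":-1},{"dr":[0,0,0],"offset":[-0.1,0,0],"hand":-1},{"dr":[0,0,0],"offset":[0,0,-0.3],"hand":-1},{"dr":[0,0,0],"offset":[0,0,-0.3],"hand":-1},{"dr":[0,0,0],"offset":[0,0,0],"hand":-1}]}}

```text
time_s: 5.25
eef_pos: [567.2, -240.7, 364.0]
ee_rot: [0.003, 0.998, 0.061, 0.004]
force: [0.1, 1.3, -0.2]
grip_width: -0.001
grip_force: 0.0
```

```bash
python3 -c "
from to import *
go([*K(-267,-22),222])"
```

```text
t 5.25 eef [ 567.197 -240.717  364.045] F [ 0.108  1.34  -0.199] grip -0.0007807164000647616
target [522.912  21.174 222.   ] off [-0.109 -2.218  1.169] mm [ -13.126 -266.216  140.291] dr [ 0.008 -0.01   0.   ] off after turn [-0.1   -2.211  1.184]
```

>>> {"name": "arm_command", "arguments": {"increments": [{"dr":[0,0,0],"offset":[0,-0.25,0],"hand":-1},{"dr":[0,0,0],"offset":[0,-0.35,0],"hand":-1},{"dr":[0,0,0],"offset":[0,-0.35,0],"hand":-1},{"dr":[0,0,0],"offset":[0,-0.35,0],"hand":-1},{"dr":[0,0,0],"offset":[0,-0.35,0],"hand":-1},{"dr":[0,0,0],"offset":[0,-0.35,0],"hand":-1},{"dr":[0,0,0],"offset":[-0.1,-0.25,0],"hand":-1},{"dr":[0,0,0],"offset":[0,0,0],"hand":-1}]}}

```text
time_s: 6.05
eef_pos: [520.5, 29.4, 359.1]
ee_rot: [-0.0, 0.998, 0.063, 0.001]
force: [-0.5, -1.2, -0.4]
grip_width: 0.004
grip_force: 0.0
```

```bash
python3 -c "
from to import *
go([*K(-267,-22),222])"
```

```text
t 6.05 eef [520.505  29.371 359.112] F [-0.506 -1.152 -0.441] grip 0.0039951932652767036
target [522.912  21.174 222.   ] off [0.01  0.071 1.143] mm [  1.141   8.516 137.108] dr [-0.001 -0.002  0.005] off after turn [0.012 0.07  1.143]
```

>>> {"name": "arm_command", "arguments": {"increments": [{"dr":[0,0,0],"offset":[0,0,0.25],"hand":-1},{"dr":[0,0,0],"offset":[0,0,0.3],"hand":-1},{"dr":[0,0,0],"offset":[0,0,0.3],"hand":-1},{"dr":[0,0,0],"offset":[0,0,0.29],"hand":-1},{"dr":[0,0,0],"offset":[0,0,0],"hand":-1}]}}

```text
time_s: 6.55
eef_pos: [519.9, 26.0, 217.7]
ee_rot: [-0.001, 0.998, 0.061, -0.004]
force: [-0.1, -0.1, -0.1]
grip_width: -0.002
grip_force: 0.0
```

>>> {"name": "arm_command", "arguments": {"increments": [{"dr":[0,0,0],"offset":[0,0.05,0],"hand":-1},{"dr":[0,0,0],"offset":[0,0.05,0],"hand":-1},{"dr":[0,0,0],"offset":[0,0.05,0],"hand":-1},{"dr":[0,0,0],"offset":[0,0.04,0],"hand":-1},{"dr":[0,0,0],"offset":[0,0.04,0],"hand":-1},{"dr":[0,0,0],"offset":[0,0.04,0],"hand":-1}]}}

```text
time_s: 7.15
eef_pos: [525.6, -6.3, 221.9]
ee_rot: [-0.0, 0.998, 0.061, 0.0]
force: [-0.2, 1.1, 0.7]
grip_width: 0.004
grip_force: 0.7
```

>>> {"name": "arm_command", "arguments": {"increments": [{"dr":[0,0,0],"offset":[0,0.04,0],"hand":-1},{"dr":[0,0,0],"offset":[0,0.04,0],"hand":-1}]}}

```text
time_s: 7.35
eef_pos: [526.7, -15.9, 221.7]
ee_rot: [-0.0, 0.998, 0.061, -0.0]
force: [-0.4, 1.5, 0.8]
grip_width: 0.001
grip_force: 0.7
```

```bash
python3 -c "
from to import *
go([*K(-167,-22),222])
cv2.imwrite('pics/t3.png',cv2.resize(ctrl.capture('side')[60:240,200:380,::-1],(500,500),interpolation=3))"
```

```text
t 7.35 eef [526.676 -15.903 221.667] F [-0.369  1.549  0.758] grip 0.0007587044355483476
target [535.081 -78.083 222.   ] off [ 0.006  0.523 -0.003] mm [ 0.767 62.74  -0.346] dr [-0.  0.  0.] off after turn [ 0.006  0.523 -0.003]
```

View pics/t3.png

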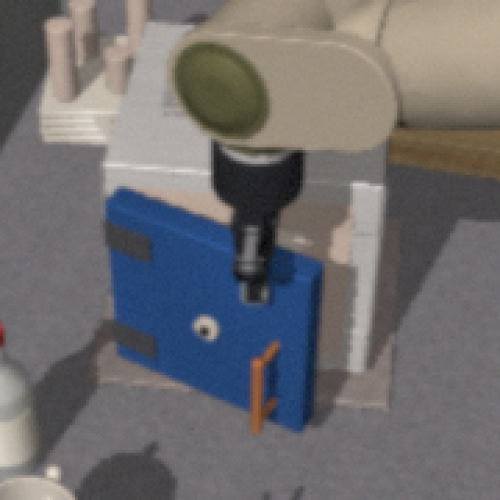

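The fingertip is on the bare face above the handle and the door is moving. About 63 mm remain, and I'll slow down towards the end.

>>> {"name": "arm_command", "arguments": {"increments": [{"dr":[0,0,0],"offset":[0,0.04,0],"hand":-1},{"dr":[0,0,0],"offset":[0,0.04,0],"hand":-1},{"dr":[0,0,0],"offset":[0,0.04,0],"hand":-1},{"dr":[0,0,0],"offset":[0,0.04,0],"hand":-1},{"dr":[0,0,0],"offset":[0,0.04,0],"hand":-1},{"dr":[0,0,0],"offset":[0,0.04,0],"hand":-1},{"dr":[0,0,0],"offset":[0,0.04,0],"hand":-1},{"dr":[0,0,0],"offset":[0,0.03,0],"hand":-1}]}}

```text
time_s: 8.2
eef_pos: [531.2, -53.0, 221.7]
ee_rot: [0.0, 0.998, 0.061, -0.0]
force: [-0.9, 1.2, -0.2]
grip_width: 0.003
grip_force: 0.8
```

>>> {"name": "arm_command", "arguments": {"increments": [{"dr":[0,0,0],"offset":[0,0.02,0],"hand":-1},{"dr":[0,0,0],"offset":[0,0.02,0],"hand":-1},{"dr":[0,0,0],"offset":[0,0.02,0],"hand":-1},{"dr":[0,0,0],"offset":[0,0.02,0],"hand":-1}]}}

```text
time_s: 8.6
eef_pos: [532.4, -62.2, 221.7]
ee_rot: [-0.0, 0.998, 0.061, -0.0]
force: [-0.0, 2.7, 0.4]
grip_width: -0.004
grip_force: 0.7
```

>>> {"name": "arm_command", "arguments": {"increments": [{"dr":[0,0,0],"offset":[0,0.013,0],"hand":-1},{"dr":[0,0,0],"offset":[0,0.013,0],"hand":-1},{"dr":[0,0,0],"offset":[0,0.013,0],"hand":-1}]}}

```text
time_s: 8.9
eef_pos: [533.0, -66.8, 221.7]
ee_rot: [-0.0, 0.998, 0.061, -0.0]
force: [0.1, 1.8, -0.2]
grip_width: -0.001
grip_force: 0.7
```

>>> {"name": "arm_command", "arguments": {"increments": [{"dr":[0,0,0],"offset":[0,0.012,0],"hand":-1},{"dr":[0,0,0],"offset":[0,0.012,0],"hand":-1},{"dr":[0,0,0],"offset":[0,0.012,0],"hand":-1}]}}

```text
time_s: 9.2
eef_pos: [533.5, -71.1, 221.7]
ee_rot: [-0.0, 0.998, 0.061, -0.0]
force: [-1.5, 1.3, 0.7]
grip_width: -0.003
grip_force: 0.7
```

>>> {"name": "arm_command", "arguments": {"increments": [{"dr":[0,0,0],"offset":[0,0.01,0],"hand":-1},{"dr":[0,0,0],"offset":[0,0.01,0],"hand":-1}]}}

```text
time_s: 9.4
eef_pos: [533.8, -73.4, 221.7]
ee_rot: [-0.0, 0.998, 0.061, -0.0]
force: [-1.4, 1.5, 0.1]
grip_width: 0.002
grip_force: 0.7
```

>>> {"name": "arm_command", "arguments": {"increments": [{"dr":[0,0,0],"offset":[0,0.01,0],"hand":-1},{"dr":[0,0,0],"offset":[0,0.01,0],"hand":-1}]}}

```text
time_s: 9.6
eef_pos: [534.0, -75.8, 221.7]
ee_rot: [-0.0, 0.998, 0.061, -0.0]
force: [-1.8, 1.3, 0.8]
grip_width: 0.005
grip_force: 0.7
```

>>> {"name": "arm_command", "arguments": {"increments": [{"dr":[0,0,0],"offset":[0,0.01,0],"hand":-1},{"dr":[0,0,0],"offset":[0,0.01,0],"hand":-1}]}}

```text
time_s: 9.8
eef_pos: [534.3, -78.1, 221.7]
ee_rot: [-0.0, 0.998, 0.061, -0.0]
force: [-2.0, 8.0, 1.1]
grip_width: 0.001
grip_force: 4.0
```

Force is rising at the expected stop position. I'll press a little more to confirm it.

>>> {"name": "arm_command", "arguments": {"increments": [{"dr":[0,0,0],"offset":[0,0.01,0],"hand":-1}]}}

```text
time_s: 9.9
eef_pos: [534.3, -78.1, 221.7]
ee_rot: [-0.001, 0.998, 0.061, -0.0]
force: [-2.9, 12.8, 2.9]
grip_width: 0.003
grip_force: 6.6
```

>>> {"name": "arm_command", "arguments": {"increments": [{"dr":[0,0,0],"offset":[0,0.01,0],"hand":-1}]}}

```text
time_s: 10.0
eef_pos: [534.3, -78.1, 221.7]
ee_rot: [-0.003, 0.998, 0.061, -0.0]
force: [-3.0, 18.9, 4.2]
grip_width: -0.003
grip_force: 9.7
```

>>> {"name": "arm_command", "arguments": {"increments": [{"dr":[0,0,0],"offset":[0,-0.03,0],"hand":-1},{"dr":[0,0,0],"offset":[0,-0.05,0],"hand":-1},{"dr":[0,0,0],"offset":[0,-0.2,0],"hand":-1},{"dr":[0,0,0],"offset":[0,-0.3,0],"hand":-1},{"dr":[0,0,0],"offset":[0,-0.1,-0.3],"hand":-1},{"dr":[0,0,0],"offset":[0,0,0],"hand":-1}]}}

```text
time_s: 10.6
eef_pos: [526.0, 1.7, 261.8]
ee_rot: [0.001, 0.998, 0.062, 0.004]
force: [0.3, 0.4, -0.7]
grip_width: -0.002
grip_force: 0.0
```

```bash
cat >> to.py <<'E'
G,Rd=np.array([529.6,446.2,67.8]),np.array([518.4,375.5,67.9])
cy=(G-Rd)[:2];cy/=np.linalg.norm(cy);cx=np.r_[cy[1],-cy[0],0]   # controller axes
nz=np.r_[0,0,np.cos(.3)]-cx*np.sin(.3)
RC=np.c_[np.cross(np.r_[-cy,0],-nz),np.r_[-cy,0],-nz]
E
python3 -c "
from to import *
print(cx,cy,nz,np.linalg.norm(G-Rd),RC,np.linalg.det(RC))
go(G+60*nz,RC)
cv2.imwrite('pics/t4.png',cv2.resize(ctrl.capture('top')[100:260,290:500,::-1],None,fx=3.5,fy=3.5,interpolation=3))"
```

```text
[ 0.988 -0.156  0.   ] [0.156 0.988] [-0.292  0.046  0.955] 71.58170157239907 [[ 0.944 -0.156  0.292]
 [-0.149 -0.988 -0.046]
 [ 0.296  0.    -0.955]] 1.0000000000000002
t 10.6 eef [525.957   1.746 261.768] F [ 0.349  0.433 -0.675] grip -0.0017123098602523214
target [512.087 448.974 125.12 ] off [ 0.339 -3.716  1.131] mm [  40.694 -445.865  135.745] dr [-0.052  0.37   0.356] off after turn [-1.003 -3.663  0.882]
```

View pics/t4.png

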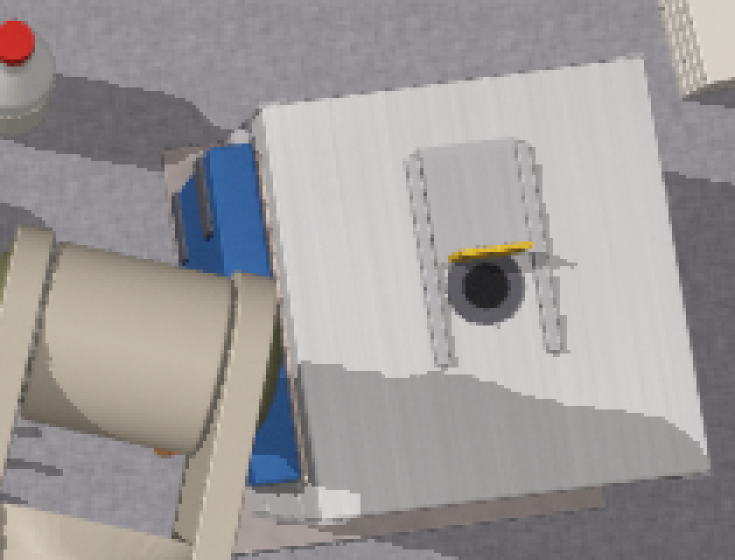

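The damper is open to its frame end with the hole uncovered, and the door lies flush along the kiln front. Button spacing came out at 71.6 mm, against 72 expected. Next is the controller.

>>> {"name": "arm_command", "arguments": {"increments": [{"dr":[0,0,0],"offset":[0,-0.2,-0.2],"hand":-1},{"dr":[-0.013,0.0925,0.089],"offset":[0,0,0],"hand":-1},{"dr":[-0.013,0.0925,0.089],"offset":[0,0,0],"hand":-1},{"dr":[-0.013,0.0925,0.089],"offset":[0,0,0],"hand":-1},{"dr":[-0.013,0.0925,0.089],"offset":[0,0,0],"hand":-1},{"dr":[0,0,0],"offset":[0,0,0],"hand":-1}]}}

```text
time_s: 11.25
eef_pos: [520.8, 24.2, 281.0]
ee_rot: [0.012, 0.986, -0.079, 0.145]
force: [0.4, 0.3, -0.1]
grip_width: -0.006
grip_force: 0.0
```

```bash
python3 -c "
from to import *
go([512,449,280],RC);go(G+60*nz,RC)"
```

```text
t 11.25 eef [520.765  24.212 280.975] F [ 0.363  0.337 -0.121] grip -0.006145118617554878
target [512 449 280] off [-0.613 -3.483 -0.175] mm [ -73.573 -417.932  -21.017] dr [ 0.001  0.01  -0.004] off after turn [-0.6   -3.485 -0.177]
t 11.25 eef [520.765  24.212 280.975] F [ 0.363  0.337 -0.121] grip -0.006145118617554878
target [512.087 448.974 125.12 ] off [-0.984 -3.482  1.061] mm [-118.08  -417.891  127.33 ] dr [ 0.001  0.01  -0.004] off after turn [-0.981 -3.485  1.056]
```

>>> {"name": "arm_command", "arguments": {"increments": [{"dr":[0,0,0],"offset":[-0.05,-0.29,-0.015],"hand":-1},{"dr":[0,0,0],"offset":[-0.05,-0.29,-0.015],"hand":-1},{"dr":[0,0,0],"offset":[-0.05,-0.29,-0.015],"hand":-1},{"dr":[0,0,0],"offset":[-0.05,-0.29,-0.015],"hand":-1},{"dr":[0,0,0],"offset":[-0.05,-0.29,-0.015],"hand":-1},{"dr":[0,0,0],"offset":[-0.05,-0.29,-0.015],"hand":-1}]}}

```text
time_s: 11.85
eef_pos: [518.1, 237.5, 281.1]
ee_rot: [0.012, 0.986, -0.078, 0.144]
force: [0.9, -1.0, 0.3]
grip_width: 0.001
grip_force: 0.0
```

>>> {"name": "arm_command", "arguments": {"increments": [{"dr":[0,0,0],"offset":[-0.05,-0.29,-0.015],"hand":-1},{"dr":[0,0,0],"offset":[-0.05,-0.29,-0.015],"hand":-1},{"dr":[0,0,0],"offset":[-0.05,-0.29,-0.015],"hand":-1},{"dr":[0,0,0],"offset":[-0.05,-0.29,-0.015],"hand":-1},{"dr":[0,0,0],"offset":[-0.05,-0.29,-0.015],"hand":-1},{"dr":[0,0,0],"offset":[-0.05,-0.29,-0.015],"hand":-1},{"dr":[0,0,0],"offset":[0,0,0],"hand":-1}]}}

```text
time_s: 12.55
eef_pos: [513.4, 451.6, 279.5]
ee_rot: [0.012, 0.987, -0.076, 0.144]
force: [-0.0, -0.6, -0.3]
grip_width: 0.004
grip_force: 0.0
```

```bash
python3 -c "
from to import *
go(G+60*nz,RC)"
```

```text
t 12.55 eef [513.401 451.556 279.502] F [-0.033 -0.564 -0.29 ] grip 0.004399657179867359
target [512.087 448.974 125.12 ] off [-0.375  0.02   1.231] mm [-44.952   2.412 147.702] dr [0.002 0.013 0.003] off after turn [-0.387  0.023  1.227]
```

>>> {"name": "arm_command", "arguments": {"increments": [{"dr":[0,0,0],"offset":[-0.08,0.005,0.26],"hand":-1},{"dr":[0,0.013,0],"offset":[-0.08,0.005,0.26],"hand":-1},{"dr":[0,0,0],"offset":[-0.08,0.005,0.26],"hand":-1},{"dr":[0,0,0],"offset":[-0.08,0.005,0.26],"hand":-1},{"dr":[0,0,0],"offset":[-0.06,0,0.19],"hand":-1},{"dr":[0,0,0],"offset":[0,0,0],"hand":-1}]}}

```text
time_s: 13.15
eef_pos: [512.5, 444.3, 122.9]
ee_rot: [0.015, 0.986, -0.078, 0.147]
force: [0.3, -0.7, 0.1]
grip_width: 0.001
grip_force: 0.0
```

```bash
python3 -c "
from to import *
go(G,RC)
im=np.hstack([cv2.resize(a,(400,400),interpolation=3) for a in (ctrl.capture('side')[300:400,180:280,::-1],ctrl.capture('wrist')[:,70:490,::-1])])
cv2.imwrite('pics/t5.png',im)"
```

```text
t 13.15 eef [512.454 444.344 122.893] F [ 0.259 -0.661  0.121] grip 0.000925874032592604
target [529.6 446.2  67.8] off [-0.002 -0.041  0.479] mm [-0.193 -4.902 57.52 ] dr [ 0.009  0.004 -0.001] off after turn [-0.003 -0.038  0.48 ]
```

View pics/t5.png

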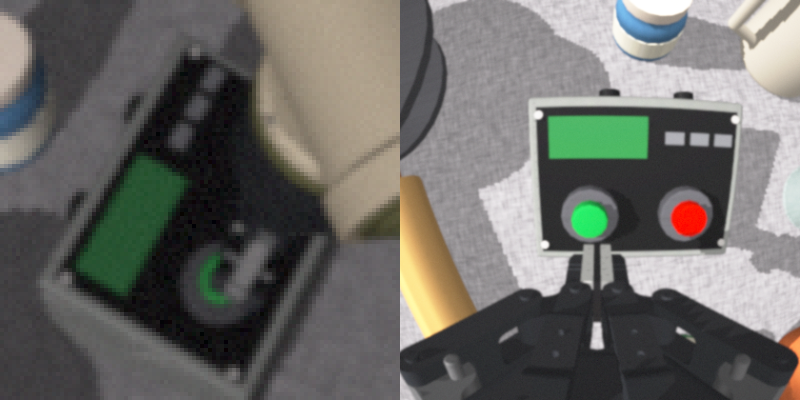

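The side view shows the fingertip just off the green cap, and the wrist view has green at (590,220) and red at (688,218), well apart. I'll shift 5 mm toward green and go down along the normal.

>>> {"name": "arm_command", "arguments": {"increments": [{"dr":[0,0,0],"offset":[0,-0.04,0.12],"hand":-1},{"dr":[0,0,0],"offset":[0,0,0.14],"hand":-1},{"dr":[0,0,0],"offset":[0,0,0.1],"hand":-1},{"dr":[0,0,0],"offset":[0,0,0.06],"hand":-1},{"dr":[0,0,0],"offset":[0,0,0],"hand":-1}]}}

```text
time_s: 13.75
eef_pos: [528.8, 448.1, 77.6]
ee_rot: [0.013, 0.986, -0.079, 0.149]
force: [0.2, 0.2, -0.7]
grip_width: -0.004
grip_force: 0.0
```

>>> {"name": "arm_command", "arguments": {"increments": [{"dr":[0,0,0],"offset":[0,0,0.015],"hand":-1},{"dr":[0,0,0],"offset":[0,0,0.015],"hand":-1}]}}

```text
time_s: 13.95
eef_pos: [530.2, 448.7, 76.4]
ee_rot: [0.011, 0.985, -0.079, 0.151]
force: [0.0, -0.3, 0.2]
grip_width: 0.0
grip_force: 0.0
```

```bash
python3 -c "
from to import *
go(G,RC)"
```

```text
t 13.95 eef [530.198 448.693  76.362] F [ 0.025 -0.297  0.208] grip 0.00040099552539291
target [529.6 446.2  67.8] off [-0.023  0.021  0.068] mm [-2.745  2.566  8.11 ] dr [-0.001 -0.005 -0.003] off after turn [-0.023  0.021  0.068]
```

>>> {"name": "arm_command", "arguments": {"increments": [{"dr":[0,0,0],"offset":[-0.02,0.015,0.02],"hand":-1},{"dr":[0,0,0],"offset":[0,0,0.02],"hand":-1}]}}

```text
time_s: 14.15
eef_pos: [528.7, 446.9, 70.7]
ee_rot: [0.012, 0.985, -0.079, 0.15]
force: [-2.5, -0.1, 2.2]
grip_width: -0.002
grip_force: 1.4
```

>>> {"name": "arm_command", "arguments": {"increments": [{"dr":[0,0,0],"offset":[0,0,0.012],"hand":-1}]}}

```text
time_s: 14.25
eef_pos: [529.1, 446.8, 69.2]
ee_rot: [0.012, 0.985, -0.079, 0.15]
force: [-3.1, -0.7, 4.0]
grip_width: 0.003
grip_force: 1.8
```

>>> {"name": "arm_command", "arguments": {"increments": [{"dr":[0,0,0],"offset":[0,0,0.012],"hand":-1}]}}

```text
time_s: 14.35
eef_pos: [529.6, 446.7, 67.9]
ee_rot: [0.012, 0.985, -0.079, 0.15]
force: [-3.1, -1.4, 4.5]
grip_width: -0.001
grip_force: 2.3
```

>>> {"name": "arm_command", "arguments": {"increments": [{"dr":[0,0,0],"offset":[0,0,0.012],"hand":-1}]}}

```text
time_s: 14.45
eef_pos: [529.9, 446.8, 67.1]
ee_rot: [0.012, 0.985, -0.079, 0.15]
force: [-13.2, -4.4, 17.2]
grip_width: -0.002
grip_force: 10.1
```

>>> {"name": "arm_command", "arguments": {"increments": [{"dr":[0,0,0],"offset":[0,0,0.012],"hand":-1}]}}

```text
time_s: 14.55
eef_pos: [530.0, 446.8, 66.9]
ee_rot: [0.012, 0.985, -0.079, 0.15]
force: [-19.0, -6.5, 26.5]
grip_width: 0.001
grip_force: 15.2
```

```bash
python3 -c "
from to import *
go(G,RC)"
```

```text
t 14.55 eef [529.985 446.822  66.911] F [-19.042  -6.544  26.484] grip 0.001396946114809506
target [529.6 446.2  67.8] off [-0.     0.006 -0.008] mm [-0.004  0.675 -0.932] dr [ 0.001 -0.003 -0.003] off after turn [-0.     0.006 -0.008]
```

The spring force climbed to about 5 N and then hit the hard stop, so the button is fully in. Releasing.

>>> {"name": "arm_command", "arguments": {"increments": [{"dr":[0,0,0],"offset":[0,0,-0.08],"hand":-1},{"dr":[0,0,0],"offset":[0,0,-0.3],"hand":-1},{"dr":[0,0,0],"offset":[0,0,-0.38],"hand":-1},{"dr":[0,0,0],"offset":[0,0,-0.38],"hand":-1},{"dr":[0,0,0],"offset":[-0.3,0,-0.2],"hand":-1},{"dr":[0,0,0],"offset":[-0.3,0,0],"hand":-1},{"dr":[0,0,0],"offset":[0,0,0],"hand":-1},{"dr":[0,0,0],"offset":[0,0,0],"hand":-1}]}}

```text
time_s: 15.35
eef_pos: [415.2, 465.2, 197.0]
ee_rot: [0.012, 0.985, -0.078, 0.15]
force: [-0.0, -0.2, -0.2]
grip_width: -0.002
grip_force: 0.0
```

```bash
python3 -c "
from to import *
print(ctrl.sense()['force'],ctrl.sense()['eef_pos'])
im=np.vstack([ctrl.capture('side')[:,:,::-1],ctrl.capture('top')[60:300,:,::-1]])
cv2.imwrite('pics/t6.png',cv2.resize(im,None,fx=.9,fy=.9,interpolation=3))"
```

```text
[-0.006 -0.2   -0.215] [415.225 465.245 196.956]
```

View pics/t6.png

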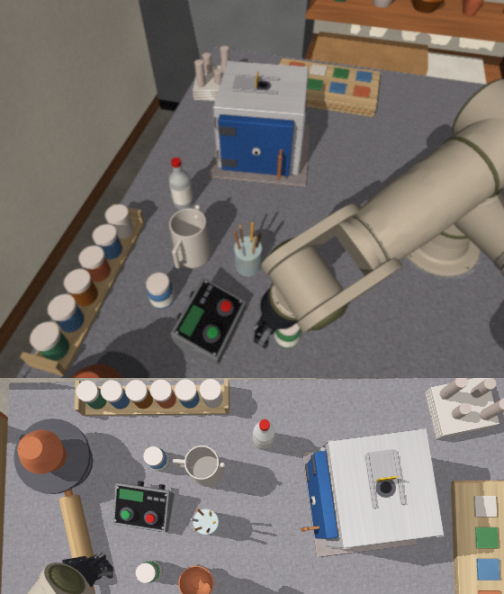

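The door is shut flush, the vent is open and the start button is out. The jug, jars, bottle and bowl all stand where they were, and the arm touches nothing.

```bash
python3 -c "
from rig import ctrl
print(ctrl.finish_job())"
```

```text
the job is handed in; nothing more can be done
None
```

The job is handed in after about 15 s on the robot's clock: the kiln door was eased shut to its stop, the vent damper pushed fully open, the green start button pressed and released, the red one left alone, and everything on the table still standing where it was (the cup, behind the shut door, could not be seen).

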